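# Bring the tote to the bag sealer and push the sealed pack into it

## Robot

A 6-joint arm with a two-finger parallel gripper is mounted at the origin on a cart in front of the work surface, level with it; the furniture and walls round the work are solid. World frame = base frame: x ahead of the robot, y to its left, z up, the work surface at z = 0. Lengths are in m, angles in rad, forces in N, time in s.
With the tool pointing down it reaches from about 0.3 to 0.875 m from the base axis. Payload 6.4 kg.
Tool frame: the origin (TCP) lies between the finger pads; the fingertips stand 25 mm ahead of it and the grasp point (between the pads) lies 6 mm ahead of it; z points along the fingers, y is the line along which they close (so a half turn about z gives the same grasp; the last joint's range is limited). The gripper opens to 85 mm and grips with 20 to 120 N. Pads are 22 mm wide; open, the fingers measure 114 mm over their backs; the gripper's body (76 mm by 85 mm) begins 54 mm behind the grasp point. The pads swing forward as they close: fully open they stand 13 mm farther back than shut.
Start: joints at [-1.371, 0.181, 1.607, -0, 1.354, -0.206], TCP at [0.227, -0.528, 0.256] pointing down, gripper open.
Joint ranges: [-2.99, 2.99], [-0.89, 2.07], [0.3, 2.58], [-1.14, 4.28], [0, 2.63], [-3.12, 3.12]. Speed limits (rad/s): [2.57, 2.57, 3.01, 3.14, 3.14, 3.14].

## Interface

Orientations are given as a unit quaternion [w, x, y, z].
In Python, from bench import ctrl gives the robot as it stands.
- The arm moves only by the tool servo_tool, never from a script. Its argument "series" is text: rows parted by semicolons, each of 7 numbers parted by spaces: the gripper command: -1 is fully open, 1 is shut, values between are in proportion, then the shift along the tool's x, y, z in m, then the turn, a rotation vector about the tool's x, y, z in degrees. A call has 1 to 12 rows; each row is the pose to reach, as a shift and turn from the pose commanded when the call began, along the tool's axes at that moment; what a row does not reach only later rows make up. A row lasts 1/12 s, in which the tool goes at most 41.7 mm and 7.16 degrees, less where a joint would pass 70% of its speed; a pose out of reach is approached as far as the arm can. A call with a gripper value outside its range is refused whole. The fingers move at their own pace and stop on an object; the grip force is fixed at half the most. Time passes only in rows, so rows that repeat a pose let the fingers close. It gives the time, the measured TCP pose, the force, the opening and the grip force at its end, in the units of the state.
- ctrl.get_obs(): the state, without advancing time (a new reading comes with each control period).
- ctrl.camera(name): name is "scene" or "top" or "wrist"; returns a dict with "img" (420x560x3 uint8, red, green, blue), "z_map" (420x560 float32, m along the optical axis (not along the pixel's ray), 0 where there is no reading), "fovy" (degrees; the focal length in pixels is half the picture's height over the tangent of half this angle, whatever the lens; pixels are square), "cx", "cy" (the principal point, pixels), "extrinsics" (4x4, takes a point from camera to world coordinates); the wrist camera has in their place "T_tool_cam" (4x4, takes a point from camera to tool coordinates, whose origin is the TCP and whose axes are the flange's). Camera axes: x right, y down, z forward; pixel columns grow to the right and rows downward; lengths in m; the calibration is good to about 2 mm. The wrist camera is an equidistant fisheye: a pixel r from the principal point sees the ray r / f radians off the axis. A picture is of the moment at which its call begins: read the wrist's pose just before it.
- ctrl.hand_in(): hands the job in; it is judged then, once.
The state is a dict: "time_s": time; "q": joint angles; "dq": joint speeds; "joint_efforts": joint torques, N m; "eef_pos": TCP position; "eef_rot": TCP orientation; "wrist_force": force on the tool from outside, world axes, zero at the start; "torque": the same for the moment, N m; "opening": opening from 0.0 (shut) to 1.0 (fully open); "grasp_force": force on a finger pad.
Only numpy, scipy, OpenCV 4.12 (cv2) and the standard library are available. Lean on these libraries where they do the work, as an engineer would, in place of code of your own. Each camera call takes 0.05 s, during which the arm holds its last target. There are 200 camera calls.

## Task

Slide the empty shallow tote along the counter, without lifting it, until its long side stands squarely against the front panel of the bag sealer and centred under its catch tray's open lip. Then push the sealed noodle pack forward out of the catch tray, over the lip, so that it drops into the tote and lies flat on the tote's floor, with the tote still standing in its place. Leave the other things on the counter where they are.

Things in the scene. Friction and masses are not known exactly. Their poses are not given: they have to be found in the camera images.
- sealer: Fixed steel bag sealer with a raised catch tray. Origin: on the counter under the middle of its flat front panel (170 mm wide, at x = 0), which faces left; x points level into the machine, to the robot's right, y away from the robot, z up. Behind the tray, x = 184 to 210 mm, stands the low grey sealing head, top at z = 91 mm.
- sealer_lip (a point): Middle of the catch tray's open front lip, on the tray floor's top face: 47 mm above the counter, 8 mm in front of the panel; axes as the sealer's. The floor is 7 mm thick and runs level 188 mm back from here to the back wall. The tray is 162 mm wide inside; its side cheeks and back wall stand 20 mm above its floor.
- sealer_dock (a point): Point on the counter 75 mm in front of the panel's middle, axes as the sealer's: the tote's origin is here, its axes parallel, when it stands squarely against the panel, centred. Its wall at the panel is then under the lip.
- tote: Loose empty grey open tote, 150 mm (x) by 200 mm (y, long side) by 32 mm high, walls and floor 5 mm thick, 0.3 to 0.6 kg. Origin: centre of its underside; z up. Starts left of the sealer and nearer the robot, x axis pointing right, roughly as the sealer's. Its rim passes 8 mm below the lip. Slides when pushed on a wall from outside or inside; stops when let go.
- pack: Loose sealed white film noodle pack, rigid, 110 mm (x) by 148 mm (y) by 31 mm thick, about 0.2 kg, lying flat in the catch tray, x about along the sealer's x. Origin: centre of its underside. Too wide to grasp. Behind it (to its right) lies about 60 mm of bare tray floor, where fingers can be let down to push it.
- calculator: Bystander: desk calculator, 110 x 68 x 17 mm, lying on the counter to the right of the work. Origin: centre of its underside.
- price_card: Bystander: white price card standing in a black block, 32 x 100 x 81 mm, at the counter's front edge, nearer the robot than the sealer. Origin: centre of its underside.
- tape_roll: Bystander: roll of brown tape, 96 mm across, 48 mm high, lying flat at the right end of the counter. Origin: centre of its underside.

How it is judged:
By the outcome, as a careful person would: the job done as asked, in the order asked, and still so for the second after the job is handed in, with the robot touching nothing.
It also fails if it takes over 48 s, if anything falls off the work surface, if the arm or the gripper's body presses on something with over 40 N, if the wrist force passes 120 N, or if a joint passes its speed limit or range.

## Working session

There is one attempt and no reset: what is moved stays moved. The work goes in short steps, Python scripts to look and compute and a tool call to move; the robot and the scene stay as the last step left them, time stands still between calls to the robot, and variables do not carry over. Pictures are saved under pics/ and viewed, at most 10 in all, crops included, and the job is handed in when it is done.

Besides the shell and the picture viewer there is one more tool, called after "Request:" by a JSON object that holds its "op" and its "data". servo_tool: Moves the arm, as the interface text tells. Its arguments: {"type":"object","properties":{"series":{"type":"string"}},"required":["series"]}

```bash
mkdir -p pics; cat > h.py <<'E'
import numpy as np, cv2
from bench import ctrl
def snap(n,f):
    c=ctrl.camera(n); cv2.imwrite('pics/'+f,cv2.cvtColor(c['img'],cv2.COLOR_RGB2BGR)); np.savez('pics/'+f[:-4]+'.npz',**c); return c
def cloud(c):
    h,w=c['z_map'].shape; f=h/2/np.tan(np.radians(c['fovy'])/2)
    v,u=np.mgrid[:h,:w]; z=c['z_map']
    P=np.stack([(u-c['cx'])/f*z,(v-c['cy'])/f*z,z],-1)
    T=c['extrinsics']; return P@T[:3,:3].T+T[:3,3]
E
python3 - <<'E'
from h import *
print(ctrl.get_obs())
for n in('scene','top'):
    c=snap(n,n+'0.png'); print(n,c['fovy'],np.round(c['extrinsics'],3).tolist())
E
```

```text
{'time_s': 0.0, 'q': array([-1.37131546e+00,  1.81560543e-01,  1.60803625e+00,  1.04492524e-05,
        1.35377930e+00, -2.06326050e-01]), 'dq': array([-0.00048364,  0.00107618, -0.00018154, -0.00172219,  0.00318864,
        0.00049715]), 'joint_efforts': array([-2.07632552e-04, -4.44865108e+01, -3.51338553e+01, -4.07446496e-04,
        9.22092295e-03,  1.95783895e-05]), 'eef_pos': array([ 0.22688749, -0.52778028,  0.25535949]), 'eef_rot': array([-8.91698239e-04,  9.79485457e-01,  2.01512886e-01,  8.15303277e-06]), 'wrist_force': array([ 0.0302277 , -0.32287256, -0.66179246]), 'torque': array([ 0.03302146,  0.02236175, -0.00285472]), 'grasp_force': 0.0, 'opening': 1.001360085887426}
scene 48.947030009576764 [[-0.886, -0.203, 0.416, -0.041], [-0.463, 0.358, -0.811, 1.07], [0.016, -0.911, -0.412, 0.615], [0.0, 0.0, 0.0, 1.0]]
top 45.53419326912089 [[-0.019, -0.996, 0.084, 0.379], [-1.0, 0.02, 0.015, -0.015], [-0.016, -0.083, -0.996, 1.169], [0.0, 0.0, 0.0, 1.0]]
```

View pics/scene0.png

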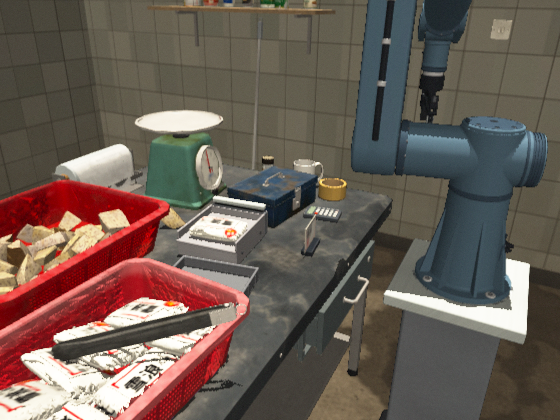

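View pics/top0.png

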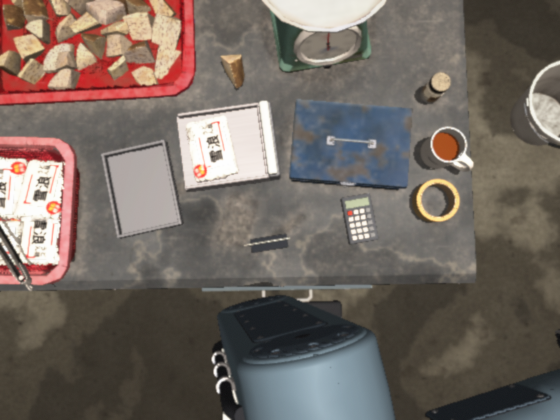

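The scene view shows the sealer with the pack at (225,230) and the tote at (215,275). The top view shows the tote around (142,188), the sealer's tray (178–275, 105–190) with the pack at (212,148), and red bins at far left. Next I measure with height masks.

```bash
cat > meas.py <<'E'
from h import *
def rect(P,m,ztop=None):
    m=cv2.morphologyEx(m.astype(np.uint8),cv2.MORPH_OPEN,np.ones((2,2)))
    n,l,s,_=cv2.connectedComponentsWithStats(m); 
    if n<2: return None
    k=1+np.argmax(s[1:,4]); q=P[l==k]; 
    (c,sz,a)=cv2.minAreaRect((q[:,:2]*1000).astype(np.float32)); 
    return np.round(c,1),np.round(sz,1),round(a,2),len(q),np.round(np.median(q[:,2])*1000,1)
def run(c):
    P=cloud(c); X,Y,Z=P[...,0],P[...,1],P[...,2]*1000
    v,u=np.mgrid[:420,:560]
    box=lambda a,b,d,e:(u>a)&(u<b)&(v>d)&(v<e)
    I=c['img'].astype(int); 
    print('tote rim',rect(P,box(85,195,120,260)&(Z>20)&(Z<42)))
    print('sealer z55+',rect(P,box(170,290,85,205)&(Z>55)))
    print('sealer cheeks 60-72',rect(P,box(170,290,85,205)&(Z>60)&(Z<72)))
    print('head >82',rect(P,box(240,290,85,205)&(Z>84)))
    return P,Z
if __name__=='__main__':
    c=dict(np.load('pics/top0.npz')); P,Z=run(c)
    for r in (112,130,150,170,185): print(r,[(u,*np.round(P[r,u]*1000).astype(int)) for u in range(172,292,4)])
    for uu in (185,190,212,240,250): print(uu,[(v,*np.round(P[v,uu]*1000).astype(int)) for v in list(range(98,125,2))+list(range(174,196,2))])
    print('tote',[(u,*np.round(P[190,u]*1000).astype(int)) for u in list(range(98,116))+list(range(168,190))])
    print([(v,*np.round(P[v,142]*1000).astype(int)) for v in list(range(136,156))+list(range(226,244))])
E
python3 meas.py
```

```text
tote rim (array([509.1, 206.2]), array([458.4, 231. ]), 86.24, 997, np.float64(28.5))
sealer z55+ (array([507. , 122.8]), array([355. , 124.9]), 27.69, 2546, np.float64(75.4))
sealer cheeks 60-72 (array([505.4, 109. ]), array([339.4, 102. ]), 27.69, 340, np.float64(67.0))
head >82 (array([537.6,  26.3]), array([327.1,  27. ]), 9.86, 664, np.float64(89.8))
112 [(172, np.int64(706), np.int64(276), np.int64(-6)), (176, np.int64(706), np.int64(266), np.int64(-5)), (180, np.int64(704), np.int64(255), np.int64(0)), (184, np.int64(704), np.int64(246), np.int64(-1)), (188, np.int64(683), np.int64(220), np.int64(75)), (192, np.int64(684), np.int64(212), np.int64(69)), (196, np.int64(684), np.int64(203), np.int64(69)), (200, np.int64(685), np.int64(195), np.int64(66)), (204, np.int64(684), np.int64(186), np.int64(65)), (208, np.int64(685), np.int64(178), np.int64(62)), (212, np.int64(687), np.int64(169), np.int64(56)), (216, np.int64(688), np.int64(161), np.int64(49)), (220, np.int64(688), np.int64(152), np.int64(48)), (224, np.int64(690), np.int64(144), np.int64(43)), (228, np.int64(688), np.
[... 16435 characters left out ...]
np.int64(423), np.int64(336), np.int64(30)), (231, np.int64(420), np.int64(335), np.int64(32)), (232, np.int64(418), np.int64(335), np.int64(31)), (233, np.int64(417), np.int64(345), np.int64(0)), (234, np.int64(414), np.int64(345), np.int64(1)), (235, np.int64(412), np.int64(346), np.int64(-3)), (236, np.int64(410), np.int64(344), np.int64(2)), (237, np.int64(407), np.int64(344), np.int64(1)), (238, np.int64(405), np.int64(346), np.int64(-3)), (239, np.int64(403), np.int64(344), np.int64(3)), (240, np.int64(400), np.int64(345), np.int64(-1)), (241, np.int64(398), np.int64(345), np.int64(1)), (242, np.int64(396), np.int64(345), np.int64(0)), (243, np.int64(393), np.int64(346), np.int64(-3))]
```

```bash
python3 - <<'E'
import cv2
a=cv2.imread('pics/top0.png')[90:250,85:300]; cv2.imwrite('pics/crop.png',cv2.resize(a,None,fx=3.7,fy=3.7,interpolation=cv2.INTER_CUBIC))
E
```

```text
(no output)
```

View pics/crop.png

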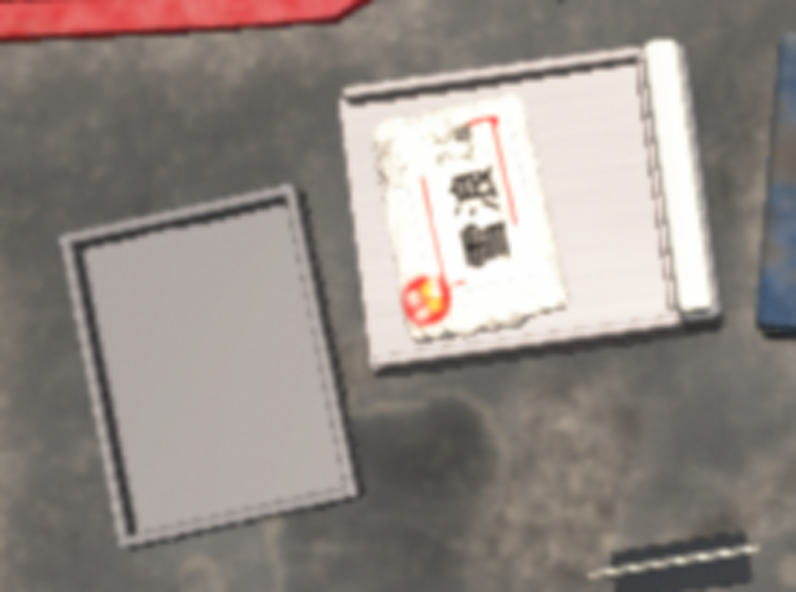

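The crop shows the tote rim corners at (62,238), (292,185), (357,495), (125,545), the tray front edge from (342,92) to (374,368), and the pack with bare floor to its right.

```bash
cat > meas.py <<'E'
from h import *
import sys
def ray(c,px,z):
    f=210/np.tan(np.radians(c['fovy'])/2); T=c['extrinsics']; px=np.atleast_2d(px)
    d=np.c_[(px[:,0]-c['cx'])/f,(px[:,1]-c['cy'])/f,np.ones(len(px))]@T[:3,:3].T
    return (T[:3,3]+d*((z-T[2,3])/d[:,2])[:,None])[:,:2]*1000
def rect(c,m,z):
    m=m.astype(np.uint8); n,l,s,_=cv2.connectedComponentsWithStats(m)
    k=1+np.argmax(s[1:,4]); v,u=np.nonzero(l==k); q=ray(c,np.c_[u,v],z)
    (ce,sz,a)=cv2.minAreaRect(q.astype(np.float32)); return np.round(ce,1),np.round(sz,1),round(a,2),len(q)
def run(c):
    P=cloud(c)*1000; ok=c['z_map']>.1
    X,Y,Z=P[...,0],P[...,1],P[...,2]
    B=lambda a,b,d,e,z0,z1: ok&(X>a)&(X<b)&(Y>d)&(Y<e)&(Z>z0)&(Z<z1)
    print('tote rim',rect(c,B(390,700,228,432,22,41),.032))
    print('tray 67',rect(c,B(490,720,20,260,40,82),.047))
    print('head',rect(c,B(490,720,0,70,82,100),.091))
    print('pack',rect(c,B(525,672,30,500,69,86)&(Y>75),.078))
    return P,Z
if __name__=='__main__':
    c=dict(np.load('pics/top0.npz')); run(c)
    k=lambda L:(np.array(L)+.5)/3.7-.5+[85,90]
    print('tote',ray(c,k([(62,238),(292,185),(357,495),(125,545)]),.032).round(1).tolist())
    print('cheek fronts',ray(c,k([(342,88),(372,368)]),.067).round(1).tolist())
    print('lip',ray(c,k([(343,100),(373,360)]),.047).round(1).tolist())
    print('head',ray(c,k([(648,40),(681,40),(718,314),(684,322)]),.091).round(1).tolist())
    print('pack',ray(c,k([(375,125),(520,95),(565,302),(415,340)]),.070).round(1).tolist())
E
python3 meas.py
```

```text
tote rim (array([518.6, 338.6]), array([201.9, 151.8]), 11.24, 952)
tray 67 (array([611.7, 135.8]), array([178.6, 217.5]), 6.71, 6622)
head (array([618.6,  42.1]), array([163.7,  20. ]), 6.73, 665)
pack (array([599.5, 169.5]), array([133.2,  94.9]), 10.16, 2221)
tote [[600.3, 430.5], [630.7, 286.2], [435.9, 245.6], [407.9, 389.1]]
cheek fronts [[682.2, 246.5], [510.3, 228.4]]
lip [[680.1, 250.6], [517.6, 232.2]]
head [[700.4, 58.0], [700.0, 38.3], [535.1, 19.2], [530.8, 39.2]]
pack [[658.1, 225.7], [674.5, 137.5], [547.4, 111.5], [526.3, 201.9]]
```

```bash
cat > lip.py <<'E'
from meas import *
c=dict(np.load('pics/top0.npz')); P=cloud(c)*1000; ok=c['z_map']>.1; Z=np.where(ok,P[...,2],0)
def fit(q,name):
    for _ in range(3):
        vx,vy,x0,y0=cv2.fitLine(q.astype(np.float32),cv2.DIST_HUBER,0,.01,.01).ravel(); r=(q-[x0,y0])@[-vy,vx]; q=q[abs(r)<3]
    print(name,np.round([x0,y0],1),np.degrees(np.arctan(vy/vx)).round(2),len(q),r.std().round(2)); return q
L=[(np.flatnonzero(Z[v,165:230]>33)[0]+165-.5,v) for v in range(116,186)]
q=fit(ray(c,L,.047),'lip'); 
F=[(u,np.flatnonzero(Z[95:140,u]>55)[0]+95-.5) for u in range(192,256)]
fit(ray(c,F,.067),'far cheek outer')
N=[(u,195-np.flatnonzero(Z[195:165:-1,u]>55)[0]+.5) for u in range(192,256)if (Z[195:165:-1,u]>55).any()]
fit(ray(c,N,.067),'near cheek outer')
# tote rim sides
I=P[...,:]; X,Y=P[...,0],P[...,1]
m=(ok&(X>390)&(X<700)&(Y>228)&(Y<432)&(Z>22)&(Z<41)).astype(np.uint8)
n,l,s,_=cv2.connectedComponentsWithStats(m); k=1+np.argmax(s[1:,4]); v,u=np.nonzero(l==k)
print('tote box',cv2.boxPoints(cv2.minAreaRect(ray(c,np.c_[u,v],.032).astype(np.float32))).round(1).tolist())
# bins left, and wrist obstruction
b=ok&(Y>432)&(X>380)&(X<750)&(Z>20); print('bin', [(x,Y[b&(abs(X-x)<10)].min().round(),Z[b&(abs(X-x)<10)].max().round()) for x in range(400,740,40)])
p=ok&(Y<5)&(X>450)&(X<720)&(Y>-260); print('toolbox zmax,ymax',Z[p].max(),Y[p&(Z>40)].max())
p=ok&(Y<250)&(X<480)&(X>300)&(Y>0)&(Z>20)&(Z<120); print('card',X[p].min(),X[p].max(),Y[p].min(),Y[p].max(),Z[p].max())
E
python3 lip.py
```

```text
lip [616.5 245.9] 6.62 48 0.64
far cheek outer [695.  141.3] -83.23 64 0.66
near cheek outer [520.8 142.5] -83.38 64 0.68
tote box [[404.79998779296875, 393.29998779296875], [434.3999938964844, 244.5], [632.4000244140625, 283.79998779296875], [602.9000244140625, 432.70001220703125]]Traceback (most recent call last):
  File "lip.py", line 19, in <module>
    b=ok&(Y>432)&(X>380)&(X<750)&(Z>20); print('bin', [(x,Y[b&(abs(X-x)<10)].min().round(),Z[b&(abs(X-x)<10)].max().round()) for x in range(400,740,40)])
                                                          ~~~~~~~~~~~~~~~~~~~~~~^^
    return umr_minimum(a, axis, None, out, keepdims, initial, where)
ValueError: zero-size array to reduction operation minimum which has no identity
```

```bash
sed -i 's/^b=ok.*$/print([(v,[(u,*P[v,u].round().astype(int).tolist()) for u in range(62,104,4)]) for v in (170,200,230,260)])/' lip.py; python3 lip.py | tail -3; python3 -c "
from h import *
c=np.load('pics/top0.npz');print(c['cx'],c['cy'])"
```

```text
[(170, [(62, 550, 480, 121), (66, 549, 468, 127), (70, 549, 461, 125), (74, 550, 454, 120), (78, 569, 498, 2), (82, 569, 489, -1), (86, 569, 479, 0), (90, 568, 469, 1), (94, 569, 461, -2), (98, 568, 450, 1), (102, 568, 442, -2)]), (200, [(62, 487, 481, 116), (66, 485, 468, 125), (70, 485, 460, 124), (74, 487, 458, 110), (78, 497, 494, 7), (82, 497, 488, 0), (86, 498, 480, -4), (90, 497, 467, 4), (94, 497, 459, 0), (98, 497, 450, 0), (102, 497, 441, -1)]), (230, [(62, 422, 473, 130), (66, 422, 466, 126), (70, 422, 460, 122), (74, 426, 493, 28), (78, 427, 495, 3), (82, 427, 488, -3), (86, 427, 478, -2), (90, 426, 467, 1), (94, 426, 459, -3), (98, 426, 449, 0), (102, 426, 439, 2)]), (260, [(62, 360, 474, 124), (66, 360, 465, 126), (70, 359, 465, 109), (74, 357, 505, -1), (78, 357, 493, 4), (82, 356, 486, -1), (86, 356, 475, 2), (90, 356, 465, 4), (94, 356, 457, 0), (98, 356, 448, 0), (102, 356, 439, -1)])]
toolbox zmax,ymax 117.35428194147168 -2.9268658279565445
card 383.7774617272189 451.01531322863576 1.6974044397926238 249.87270568208905 85.79499662817058
287.6106518129443 204.4424768949687
```

```bash
cat > go.py <<'E'
# usage: go.py x y z(mm) [yaw of tool y axis, deg]  -> row numbers from the measured pose
from h import *
from scipy.spatial.transform import Rotation as R
import sys
a=list(map(float,sys.argv[1:])); o=ctrl.get_obs(); q=o['eef_rot']; M=R.from_quat([*q[1:],q[0]])
p=o['eef_pos']; s=M.as_matrix().T@(np.array(a[:3])/1000-p)
yw=np.degrees(np.arctan2(*M.as_matrix()[[1,0],1])); t=a[3] if len(a)>3 else yw
y=np.array([np.cos(np.radians(t)),np.sin(np.radians(t)),0]); z=np.array([0,0,-1.])
rv=(M.inv()*R.from_matrix(np.c_[np.cross(y,z),y,z])).as_rotvec(degrees=True)
print('pos',(p*1000).round(1),'yaw',yw.round(2),'q',o['q'].round(2),'F',o['wrist_force'].round(1),'t',o['time_s'])
print('row',s.round(4),rv.round(2))
E
python3 go.py 400 -50 220 -28; python3 go.py 422.9 319.6 120 11.24
```

```text
pos [ 226.9 -527.8  255.5] yaw -66.75 q [-1.37  0.18  1.61  0.    1.35 -0.21] F [-0.5 -0.2 -0.4] t 0.1
row [ 0.3477 -0.3706  0.0362] [ -0.08  -0.05 -38.75]
pos [ 226.9 -527.8  255.5] yaw -66.75 q [-1.37  0.18  1.61  0.    1.35 -0.21] F [-0.5 -0.2 -0.4] t 0.1
row [ 0.5146 -0.701   0.1367] [-6.000e-02 -8.000e-02 -7.799e+01]
```

Request:
{"op": "servo_tool", "data": {"series": "0 0.348 -0.371 0.036 0 0 -39;0 0.348 -0.371 0.036 0 0 -39;0 0.348 -0.371 0.036 0 0 -39;0 0.348 -0.371 0.036 0 0 -39;0 0.348 -0.371 0.036 0 0 -39;0 0.348 -0.371 0.036 0 0 -39;0 0.348 -0.371 0.036 0 0 -39;0 0.348 -0.371 0.036 0 0 -39;0 0.348 -0.371 0.036 0 0 -39;0 0.348 -0.371 0.036 0 0 -39;0 0.348 -0.371 0.036 0 0 -39;0 0.348 -0.371 0.036 0 0 -39"}}

```text
time_s: 1.1
eef_pos: [0.3969, -0.0573, 0.2209]
eef_rot: [0.0, 0.856, 0.517, 0.0]
wrist_force: [2.0, -0.8, 0.3]
opening: 0.501
grasp_force: 0.0
```

```bash
python3 go.py 422.9 319.6 120 11.24
```

```text
pos [396.9 -57.3 220.9] yaw -27.77 q [-0.44 -0.2   2.06  0.    1.28  0.04] F [ 2.  -0.8  0.3] t 1.1
row [ 0.3456 -0.1527  0.1008] [ 3.000e-02  1.000e-02 -3.901e+01]
```

Request:
{"op": "servo_tool", "data": {"series": "0 0.338 -0.153 0.1 0 0 -39;0 0.338 -0.153 0.1 0 0 -39;0 0.338 -0.153 0.1 0 0 -39;0 0.338 -0.153 0.1 0 0 -39;0 0.338 -0.153 0.1 0 0 -39;0 0.338 -0.153 0.1 0 0 -39;0 0.338 -0.153 0.1 0 0 -39;0 0.338 -0.153 0.1 0 0 -39;0 0.338 -0.153 0.1 0 0 -39;0 0.338 -0.153 0.1 0 0 -39;0 0.338 -0.153 0.1 0 0 -39;0 0.338 -0.153 0.1 0 0 -39"}}

```text
time_s: 2.1
eef_pos: [0.4182, 0.3108, 0.1203]
eef_rot: [-0.0, 0.634, 0.774, -0.001]
wrist_force: [0.7, 0.4, 0.4]
opening: 0.499
grasp_force: 0.0
```

```bash
python3 go.py 422.9 319.6 37 11.24; python3 - <<'E'
from h import *
c=snap('top','top1.png')
E
```

```text
pos [418.2 310.8 120.3] yaw 11.35 q [ 0.41  0.23  1.85 -0.    1.06  0.21] F [0.7 0.4 0.4] t 2.1
row [0.0077 0.0065 0.0833] [-0.1   0.05  0.11]
```

View pics/top1.png

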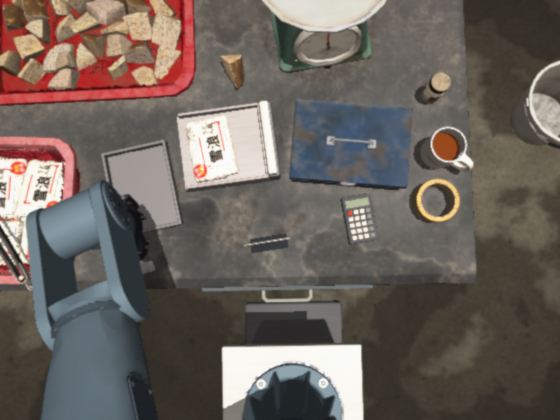

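```bash
python3 - <<'E'
from h import *
c=snap('scene','scene1.png')
d=dict(np.load('pics/top1.npz')); P=cloud(d)*1000
print([(u,v,*P[v,u].round().astype(int).tolist()) for u,v in((45,220),(60,215),(75,220),(90,210),(110,205),(120,225),(135,230),(100,250),(55,270))])
E
```

```text
[(45, 220, 424, 346, 453), (60, 215, 430, 325, 453), (75, 220, 422, 301, 457), (90, 210, 437, 280, 455), (110, 205, 444, 254, 447), (120, 225, 415, 244, 434), (135, 230, 414, 276, 266), (100, 250, 379, 444, -1), (55, 270, 352, 329, 455)]
```

View pics/scene1.png

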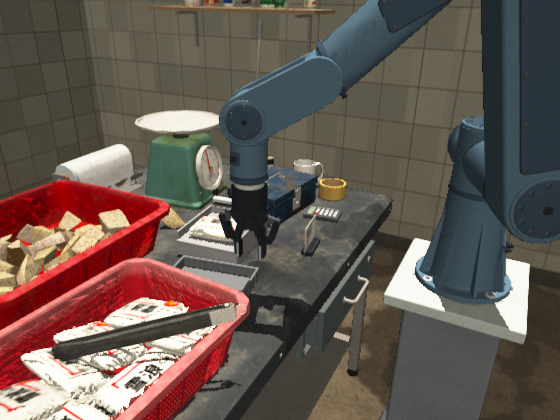

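The arm's links sit above 0.4 m, clear of the bin. The gripper hangs over the tote's near wall at about scene (255,245).

Request:
{"op": "servo_tool", "data": {"series": "0 0 0 0.03 0 0 0;0 0 0 0.05 0 0 0;0 0 0 0.05 0 0 0;0 0 0 0.05 0 0 0"}}

```text
time_s: 2.53
eef_pos: [0.4186, 0.3095, 0.0708]
eef_rot: [-0.0, 0.635, 0.772, -0.001]
wrist_force: [0.5, 0.6, -0.2]
opening: 0.503
grasp_force: 0.0
```

```bash
python3 go.py 422.9 319.6 37 11.24; python3 - <<'E'
from h import *
c=snap('wrist','w1.png'); print(c['T_tool_cam'].round(3).tolist())
E
```

```text
pos [418.6 309.5  70.8] yaw 11.14 q [ 0.41  0.31  1.87 -0.    0.96  0.21] F [ 0.5  0.6 -0.2] t 2.5333
row [0.0091 0.0063 0.0338] [-0.12  0.03 -0.1 ]
[[0.001, -0.948, -0.318, 0.081], [1.0, 0.0, 0.002, -0.001], [-0.001, -0.318, 0.948, -0.117], [0.0, 0.0, 0.0, 1.0]]
```

View pics/w1.png

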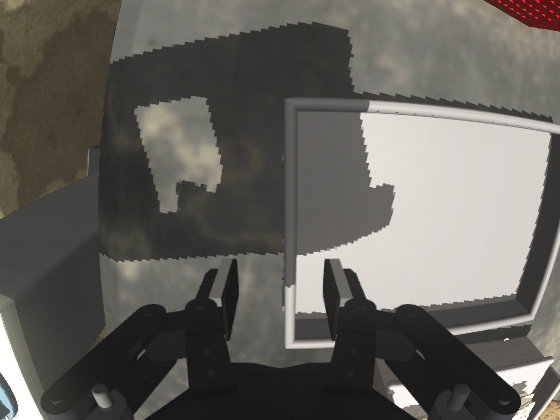

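The wrist view shows the tote's near wall (u≈290) between the two fingers (u≈230 and 335).

Request:
{"op": "servo_tool", "data": {"series": "0 0.009 0.006 0 0 0 0;0 0.009 0.006 0.02 0 0 0;0 0.009 0.006 0.033 0 0 0;0.4 0.009 0.006 0.033 0 0 0;0.7 0.009 0.006 0.033 0 0 0;1 0.009 0.006 0.033 0 0 0;1 0.009 0.006 0.033 0 0 0;1 0.009 0.006 0.033 0 0 0;1 0.009 0.006 0.033 0 0 0"}}

```text
time_s: 3.33
eef_pos: [0.4237, 0.3215, 0.0394]
eef_rot: [0.0, 0.634, 0.773, 0.001]
wrist_force: [-2.9, 1.0, 5.9]
opening: 0.038
grasp_force: 62.6
```

```bash
python3 go.py 491.5 298.8 37 6.63; python3 -c "
from meas import *
c=snap('top','top2.png');run(c)"
```

```text
pos [423.7 321.5  39.4] yaw 11.26 q [0.43 0.39 1.85 0.   0.9  0.23] F [-2.9  1.   5.9] t 3.3333
row [-0.0356  0.0621  0.0025] [ 0.1  -0.04  4.63]
tote rim (array([519.1, 338.2]), array([206.9, 151.6]), 11.55, 687)
tray 67 (array([611.8, 135.8]), array([178.4, 217.6]), 6.74, 6630)
head (array([618.6,  42.1]), array([163.7,  20. ]), 6.73, 666)
pack (array([599.1, 169.6]), array([135. ,  94.6]), 10.16, 2256)
```

Request:
{"op": "servo_tool", "data": {"series": "1 -0.003 0.008 0 0 0 0.6;1 -0.006 0.016 0 0 0 1.2;1 -0.009 0.024 0 0 0 1.8;1 -0.012 0.032 0 0 0 2.3;1 -0.015 0.04 0 0 0 2.9;1 -0.018 0.048 0 0 0 3.5;1 -0.021 0.056 0 0 0 4.1;1 -0.024 0.064 0 0 0 4.63;1 -0.024 0.064 0 0 0 4.63;1 -0.024 0.064 0 0 0 4.63"}}

```text
time_s: 4.22
eef_pos: [0.4917, 0.3106, 0.0394]
eef_rot: [0.001, 0.665, 0.747, 0.001]
wrist_force: [-0.7, 1.4, 4.9]
opening: 0.038
grasp_force: 62.4
```

```bash
python3 go.py 492.4 300.7 39 6.63; python3 -c "
from meas import *
c=snap('top','top3.png');run(c)"
```

```text
pos [491.7 310.6  39.4] yaw 6.63 q [0.36 0.48 1.72 0.   0.94 0.24] F [-0.7  1.4  4.9] t 4.2167
row [-0.0099 -0.0004  0.0004] [ 0.16 -0.05 -0.  ]
tote rim (array([584.8, 319.8]), array([213. , 151.1]), 6.98, 614)
tray 67 (array([611.9, 135.8]), array([178.3, 217.5]), 6.71, 6619)
head (array([618.4,  42.1]), array([164. ,  19.9]), 6.76, 666)
pack (array([599.5, 169.4]), array([133.2,  94.7]), 10.43, 2227)
```

Request:
{"op": "servo_tool", "data": {"series": "1 -0.003 0 0 0 0 0;1 -0.006 0 0 0 0 0;1 -0.008 0 0 0 0 0;1 -0.008 0 0 0 0 0"}}

```text
time_s: 4.6
eef_pos: [0.4926, 0.3029, 0.0394]
eef_rot: [0.001, 0.665, 0.747, 0.002]
wrist_force: [-0.8, 4.1, 4.8]
opening: 0.035
grasp_force: 62.5
```

Request:
{"op": "servo_tool", "data": {"series": "1 -0.001 0 0 0 0 0;1 -0.002 0 0 0 0 0;1 -0.002 0 0 0 0 0"}}

```text
time_s: 4.85
eef_pos: [0.4928, 0.3013, 0.0394]
eef_rot: [0.0, 0.665, 0.747, 0.002]
wrist_force: [0.2, 6.4, 6.2]
opening: 0.042
grasp_force: 62.7
```

Request:
{"op": "servo_tool", "data": {"series": "1 -0.001 0 0 0 0 0;1 -0.002 0 0 0 0 0;1 -0.002 0 0 0 0 0"}}

```text
time_s: 5.1
eef_pos: [0.493, 0.2996, 0.0394]
eef_rot: [0.0, 0.665, 0.747, 0.002]
wrist_force: [-0.5, 7.9, 5.4]
opening: 0.038
grasp_force: 62.6
```

Request:
{"op": "servo_tool", "data": {"series": "0.5 0 0 0 0 0 0;0 0 0 0 0 0 0;0 0 0 0 0 0 0;0 0 0 -0.035 0 0 0;0 0 0 -0.075 0 0 0;0 -0.01 -0.04 -0.085 0 0 0;0 0 -0.08 -0.085 0 0 0;0 0 -0.12 -0.085 0 0 0;0 0 -0.12 -0.085 0 0 0"}}

```text
time_s: 5.85
eef_pos: [0.3633, 0.282, 0.1202]
eef_rot: [-0.003, 0.664, 0.747, -0.005]
wrist_force: [-1.0, 0.5, -1.1]
opening: 0.499
grasp_force: 0.0
```

```bash
python3 -c "
from meas import *
c=snap('top','top4.png');run(c)
a=cv2.imread('pics/top4.png')[90:250,85:300]; cv2.imwrite('pics/crop4.png',cv2.resize(a,None,fx=3.7,fy=3.7,interpolation=cv2.INTER_CUBIC))"; python3 go.py 580 396 120 6.63
```

```text
tote rim (array([591.6, 311.8]), array([201.3, 149.3]), 7.35, 666)
tray 67 (array([611.7, 135.8]), array([178.6, 217.5]), 6.71, 6631)
head (array([618.6,  42.1]), array([163.7,  20. ]), 6.73, 661)
pack (array([599.3, 169.6]), array([133.8,  95. ]), 9.93, 2209)
pos [367.6 282.9 121.5] yaw 6.72 q [ 0.4   0.11  1.99 -0.    1.05  0.28] F [ 0.1 -0.5 -0.1] t 5.9
row [8.750e-02 2.241e-01 2.000e-04] [-0.29  0.09  0.09]
```

View pics/crop4.png

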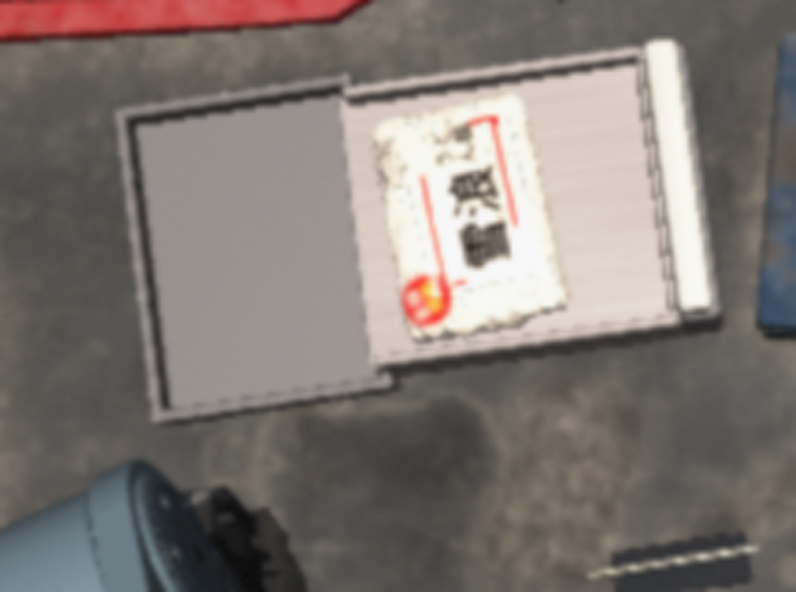

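The crop shows the tote against the sealer, its rim tucked under the lip (corners at (118,108), (155,420), (392,382)). Next I fit its edges.

```bash
cat > tf.py <<'E'
from meas import *
import sys
def tote(c):
    P=cloud(c)*1000; Z=np.where(c['z_map']>.1,P[...,2],0)
    def fit(L,n):
        q=ray(c,L,.032)
        for _ in range(4):
            vx,vy,x0,y0=cv2.fitLine(q.astype(np.float32),cv2.DIST_HUBER,0,.01,.01).ravel(); r=(q-[x0,y0])@[-vy,vx]; q=q[abs(r)<2.5]
        m=q.mean(0); a=np.degrees(np.arctan2(vy,vx)); print(n,'s_x %.1f s_y %.1f'%(m@[.1155,-.9933],m@[.9933,.1155]),'ang %.2f'%((a+90)%180-90),len(q))
    first=lambda v,u:[(a,b) for a,b in zip(u,v)]
    L=[];F=[];N=[]
    for v in range(122,200):
        k=np.flatnonzero(Z[v,108:140]>20); 
        if len(k): L.append((108+k[0]-.5,v))
    for u in range(124,176):
        k=np.flatnonzero(Z[100:135,u]>20); 
        if len(k): F.append((u,100+k[0]-.5))
        k=np.flatnonzero(Z[175:215,u]>20); 
        if len(k): N.append((u,175+k[-1]+.5))
    fit(L,'left (want s_x %.1f)'%(-165.05-150)); fit(F,'far (want s_y 720.2)'); fit(N,'near (want 520.2)')
tote(dict(np.load('pics/'+sys.argv[1])))
E
python3 tf.py top4.npz
```

```text
left (want s_x -315.1) s_x -316.1 s_y 624.1 ang 7.55 77
far (want s_y 720.2) s_x -237.0 s_y 724.4 ang -82.76 52
near (want 520.2) s_x -257.3 s_y 522.9 ang -82.70 50
```

```bash
python3 go.py 493 299.6 39 7.2
```

```text
pos [367.6 282.9 121.5] yaw 6.72 q [ 0.4   0.11  1.99 -0.    1.05  0.28] F [ 0.1 -0.5 -0.1] t 5.9
row [0.0021 0.1269 0.0818] [-0.29  0.09 -0.48]
```

Request:
{"op": "servo_tool", "data": {"series": "0 0.002 0.04 0 0 0 -0.5;0 0.002 0.08 0 0 0 -0.5;0 0.002 0.12 0 0 0 -0.5;0 0.002 0.127 0 0 0 -0.5;0 0.002 0.127 0.03 0 0 -0.5;0 0.002 0.127 0.06 0 0 -0.5;0 0.002 0.127 0.081 0 0 -0.5;0.5 0.002 0.127 0.081 0 0 -0.5;1 0.002 0.127 0.081 0 0 -0.5;1 0.002 0.127 0.081 0 0 -0.5;1 0.002 0.127 0.081 0 0 -0.5;1 0.002 0.127 0.081 0 0 -0.5"}}

```text
time_s: 6.9
eef_pos: [0.4993, 0.3011, 0.0433]
eef_rot: [0.001, 0.662, 0.75, 0.001]
wrist_force: [-0.9, 0.0, -2.4]
opening: 0.035
grasp_force: 63.1
```

Request:
{"op": "servo_tool", "data": {"series": "1 0.001 -0.002 0 0 0 0.3;1 0.001 -0.0035 0 0 0 0.6;1 0.001 -0.0035 0 0 0 0.6;1 0.001 -0.0035 0 0 0 0.6;0.5 0.001 -0.0035 0 0 0 0.6;0 0.001 -0.0035 0 0 0 0.6;0 0.001 -0.0035 -0.035 0 0 0.6;0 0.001 -0.0035 -0.075 0 0 0.6;0 0.001 -0.045 -0.085 0 0 0.6;0 0.001 -0.085 -0.085 0 0 0.6;0 0.001 -0.12 -0.085 0 0 0.6;0 0.001 -0.12 -0.085 0 0 0.6"}}

```text
time_s: 7.9
eef_pos: [0.3718, 0.2855, 0.1252]
eef_rot: [-0.002, 0.665, 0.747, -0.004]
wrist_force: [0.8, -0.1, -1.5]
opening: 0.503
grasp_force: 0.0
```

```bash
python3 -c "
from meas import *
c=snap('top','top5.png')"; python3 tf.py top5.npz; python3 go.py 577.2 404 170 6.63
```

```text
left (want s_x -315.1) s_x -316.4 s_y 625.0 ang 6.70 78
far (want s_y 720.2) s_x -236.7 s_y 727.1 ang -83.25 52
near (want 520.2) s_x -254.6 s_y 525.8 ang -83.06 48
pos [375.5 286.3 126.2] yaw 6.62 q [0.4  0.12 1.97 0.   1.06 0.28] F [-0.3 -0.1 -0. ] t 7.95
row [ 0.0936  0.2138 -0.0445] [-0.19  0.05 -0.01]
```

Request:
{"op": "servo_tool", "data": {"series": "0 0 0.04 0 0 0 0;0 0 0.08 0 0 0 0;0 0 0.1165 0 0 0 0;0 0 0.1165 0 0 0 0;0 0 0.1165 0.03 0 0 0;0 0 0.1165 0.06 0 0 0;0 0 0.1165 0.083 0 0 0;0.5 0 0.1165 0.083 0 0 0;1 0 0.1165 0.083 0 0 0;1 0 0.1165 0.083 0 0 0;1 0 0.1165 0.083 0 0 0;1 0 0.1165 0.083 0 0 0"}}

```text
time_s: 8.95
eef_pos: [0.4966, 0.3006, 0.0457]
eef_rot: [0.001, 0.666, 0.746, 0.002]
wrist_force: [1.3, -0.2, -3.1]
opening: 0.038
grasp_force: 62.3
```

Request:
{"op": "servo_tool", "data": {"series": "1 0 -0.002 0 0 0 0;1 0 -0.004 0 0 0 0;1 0 -0.006 0 0 0 0;1 0 -0.0062 0 0 0 0;1 0 -0.0062 0 0 0 0;1 0 -0.0062 0 0 0 0;0.5 0 -0.0062 0 0 0 0;0 0 -0.0062 0 0 0 0;0 0 -0.0062 -0.035 0 0 0;0 0 -0.0062 -0.075 0 0 0;0 0 -0.05 -0.1 0 0 0;0 0 -0.09 -0.1 0 0 0"}}

```text
time_s: 9.95
eef_pos: [0.4147, 0.2914, 0.1476]
eef_rot: [0.002, 0.666, 0.746, 0.003]
wrist_force: [0.5, 0.2, 0.8]
opening: 0.498
grasp_force: 0.0
```

```bash
python3 -c "
from meas import *
c=snap('top','top6.png')"; python3 tf.py top6.npz; python3 go.py 577.2 404 170 6.63
```

```text
left (want s_x -315.1) s_x -316.3 s_y 655.7 ang 6.30 51
far (want s_y 720.2) s_x -237.3 s_y 721.6 ang -83.30 52
near (want 520.2) s_x -251.5 s_y 510.7 ang -68.42 12
pos [401.9 289.2 142.6] yaw 6.6 q [0.38 0.15 1.9  0.   1.11 0.27] F [-5.3  2.7 -3. ] t 10.0
row [ 0.0938  0.187  -0.0292] [-0.52  0.07 -0.03]
```

Request:
{"op": "servo_tool", "data": {"series": "-1 0 0 -0.03 0 0 0;-1 0 0 -0.03 0 0 0"}}

```text
time_s: 10.17
eef_pos: [0.4115, 0.2912, 0.1764]
eef_rot: [0.0, 0.665, 0.747, 0.001]
wrist_force: [1.4, 0.5, 1.9]
opening: 0.767
grasp_force: 0.0
```

```bash
python3 go.py 577.5 404 150 6.63
```

```text
pos [411.5 291.2 176.4] yaw 6.59 q [0.38 0.11 1.86 0.   1.17 0.26] F [1.4 0.5 1.9] t 10.1667
row [0.093  0.1778 0.0269] [ 0.14 -0.05 -0.04]
```

Request:
{"op": "servo_tool", "data": {"series": "-1 0.02 0.04 0 0 3 0;-1 0.04 0.075 0 0 6 0;-1 0.06 0.11 0.01 0 10 0;-1 0.08 0.145 0.02 0 10 0;-1 0.093 0.178 0.027 0 10 0;-1 0.093 0.178 0.027 0 10 0;-1 0.093 0.178 0.027 0 10 0;-1 0.093 0.178 0.027 0 10 0"}}

```text
time_s: 10.83
eef_pos: [0.5768, 0.4029, 0.1446]
eef_rot: [-0.066, 0.663, 0.743, 0.056]
wrist_force: [-0.4, -0.6, 0.1]
opening: 1.002
grasp_force: 0.0
```

```bash
python3 - <<'E'
from h import *
from scipy.spatial.transform import Rotation as R
o=ctrl.get_obs(); q=o['eef_rot']; M=R.from_quat([*q[1:],q[0]]).as_matrix(); print(M.round(3).tolist(), o['eef_pos'])
tgt=np.array([577.5,402,30])/1000; print((M.T@(tgt-o['eef_pos'])).round(4), 'per 10mm s_x',(M.T@[.1155,-.9933,0]).round(3))
c=snap('scene','scene2.png')
E
```

```text
[[-0.112, 0.993, -0.023], [0.979, 0.114, 0.171], [0.173, -0.004, -0.985]] [0.57680359 0.40286658 0.14456268]
[-0.0207  0.001   0.1127] per 10mm s_x [-0.985  0.002 -0.173]
```

View pics/scene2.png

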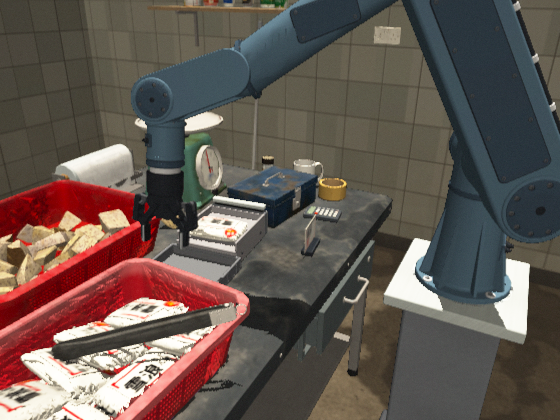

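The gripper hangs tilted with open fingers over the gap between the bin and the tote's left wall, about scene (170,225).

Request:
{"op": "servo_tool", "data": {"series": "-1 -0.005 0 0.03 0 0 0;-1 -0.01 0 0.06 0 0 0;-1 -0.016 0.001 0.085 0 0 0;-1 -0.021 0.001 0.113 0 0 0;-1 -0.021 0.001 0.113 0 0 0;-1 -0.021 0.001 0.113 0 0 0"}}

```text
time_s: 11.38
eef_pos: [0.5774, 0.4017, 0.0311]
eef_rot: [-0.066, 0.663, 0.743, 0.057]
wrist_force: [0.4, 0.3, -0.0]
opening: 1.001
grasp_force: 0.0
```

Request:
{"op": "servo_tool", "data": {"series": "-1 -0.003 0 -0.0005 0 0 0;-1 -0.006 0 -0.001 0 0 0;-1 -0.006 0 -0.001 0 0 0"}}

```text
time_s: 11.63
eef_pos: [0.5815, 0.3966, 0.0346]
eef_rot: [-0.064, 0.663, 0.743, 0.06]
wrist_force: [0.5, 0.4, 0.8]
opening: 1.0
grasp_force: 0.2
```

Request:
{"op": "servo_tool", "data": {"series": "-1 -0.0015 0 -0.0003 0 0 0;-1 -0.003 0 -0.0005 0 0 0;-1 -0.003 0 -0.0005 0 0 0"}}

```text
time_s: 11.88
eef_pos: [0.5816, 0.3952, 0.0344]
eef_rot: [-0.065, 0.663, 0.743, 0.061]
wrist_force: [-1.0, 5.4, 4.9]
opening: 1.0
grasp_force: 3.5
```

Request:
{"op": "servo_tool", "data": {"series": "-1 -0.001 0 0 0 0 0;-1 -0.002 0 0 0 0 0;-1 -0.002 0 0 0 0 0"}}

```text
time_s: 12.13
eef_pos: [0.5816, 0.3949, 0.0344]
eef_rot: [-0.066, 0.663, 0.743, 0.062]
wrist_force: [-1.2, 12.4, 4.9]
opening: 1.002
grasp_force: 6.6
```

```bash
python3 go.py 577 400 30 6.63
```

```text
pos [581.6 394.9  34.4] yaw 6.52 q [0.35 0.66 1.44 0.21 1.   0.13] F [-1.2 12.4  4.9] t 12.1333
row [ 0.0047 -0.004   0.0053] [  0.29 -10.33  -0.08]
```

Request:
{"op": "servo_tool", "data": {"series": "-1 0.007 0 0.001 0 0 0;-1 0.009 0 0 0 0 0;-1 0.009 0 -0.03 0 0 0;-1 0.009 0 -0.07 0 0 0;-1 0.009 0 -0.11 0 0 0;-1 0.009 0 -0.14 0 -5 0;-1 0.009 0 -0.15 0 -10.3 0;-1 -0.03 0 -0.15 0 -10.3 0;-1 -0.07 0 -0.15 0 -10.3 0;-1 -0.07 0 -0.15 0 -10.3 0;-1 -0.07 0 -0.15 0 -10.3 0"}}

```text
time_s: 13.05
eef_pos: [0.5912, 0.2946, 0.1662]
eef_rot: [0.002, 0.667, 0.745, -0.003]
wrist_force: [0.9, 0.0, 0.7]
opening: 1.007
grasp_force: 0.0
```

```bash
python3 - <<'E'
from meas import *
c=snap('top','top7.png'); d=dict(np.load('pics/top0.npz'))
# pack back edge from depth: z in 69-86, last column per row
P=cloud(d)*1000; Z=np.where(d['z_map']>.1,P[...,2],0)
L=[]
for v in range(128,176):
    k=np.flatnonzero(Z[v,195:255]>62); L.append((195+k[-1]+.5,v))
q=ray(d,L,.065); print('pack back s_x',np.percentile(q@[.1155,-.9933],[0,50,100]).round(1))
q=ray(d,L[:8]+L[-8:],.065); print((q@[.1155,-.9933]).round(1))
print('pack s_y', (ray(d,[(212,118),(212,181)],.065)@[.9933,.1155]).round(1))
E
python3 tf.py top7.npz; python3 go.py 600 110 180 6.63
```

```text
pack back s_x [-79.7 -50.8 -45.1]
[-55.4 -57.9 -56.  -56.2 -54.3 -54.6 -54.9 -55.2 -49.  -47.  -45.1 -47.6
 -54.5 -65.9 -68.4 -79.7]
pack s_y [685.3 543.4]
left (want s_x -315.1) s_x -345.8 s_y 629.1 ang 0.65 78
far (want s_y 720.2) s_x -243.6 s_y 741.6 ang 67.83 11
near (want 520.2) s_x -268.1 s_y 510.7 ang -69.64 22
pos [591.3 295.9 166.6] yaw 6.4 q [ 0.29  0.45  1.45 -0.01  1.24  0.18] F [ 0.7  0.4 -0.1] t 13.1
row [-0.1858 -0.0121 -0.0124] [-0.04  0.31 -0.23]
```

```bash
python3 go.py 610.8 89.2 170 6.63
```

```text
pos [591.3 295.9 166.6] yaw 6.4 q [ 0.29  0.45  1.45 -0.01  1.24  0.18] F [ 0.7  0.4 -0.1] t 13.1
row [-0.2076 -0.0037 -0.0023] [-0.04  0.31 -0.23]
```

Request:
{"op": "servo_tool", "data": {"series": "-1 -0.035 0 -0.002 0 0.3 -0.2;-1 -0.07 -0.001 -0.002 0 0.3 -0.2;-1 -0.105 -0.002 -0.002 0 0.3 -0.2;-1 -0.14 -0.003 -0.002 0 0.3 -0.2;-1 -0.175 -0.004 -0.002 0 0.3 -0.2;-1 -0.208 -0.004 -0.002 0 0.3 -0.2;-1 -0.208 -0.004 -0.002 0 0.3 -0.2;-1 -0.208 -0.004 -0.002 0 0.3 -0.2;-1 -0.208 -0.004 -0.002 0 0.3 -0.2"}}

```text
time_s: 13.85
eef_pos: [0.611, 0.0906, 0.1699]
eef_rot: [-0.0, 0.664, 0.747, 0.0]
wrist_force: [0.0, 0.0, -0.2]
opening: 1.001
grasp_force: 0.0
```

```bash
python3 -c "
from meas import *
c=snap('top','top7.png')"; python3 tf.py top7.npz; python3 go.py 610.8 89.2 66 6.63
```

```text
left (want s_x -315.1) s_x -315.2 s_y 624.8 ang 6.63 78
far (want s_y 720.2) s_x -250.3 s_y 721.6 ang -83.32 41
near (want 520.2) s_x -252.9 s_y 503.4 ang 70.95 14
pos [610.8  91.1 169.8] yaw 6.78 q [-0.04  0.36  1.57  0.    1.21 -0.16] F [-0.2  0.5 -0.4] t 13.9
row [-0.002  -0.0003  0.1038] [ 0.   -0.03  0.15]
```

The tote is seated: its left edge is at the wanted position and square. Now the fingers go down behind the pack.

Request:
{"op": "servo_tool", "data": {"series": "-1 -0.002 0 0.03 0 0 0.1;-1 -0.002 0 0.06 0 0 0.1;-1 -0.002 0 0.085 0 0 0.1;-1 -0.002 0 0.095 0 0 0.1;-1 -0.002 0 0.103 0 0 0.1;-1 -0.002 0 0.103 0 0 0.1"}}

```text
time_s: 14.4
eef_pos: [0.6103, 0.0889, 0.0655]
eef_rot: [-0.001, 0.665, 0.747, -0.001]
wrist_force: [-0.4, -0.8, -0.7]
opening: 1.001
grasp_force: 0.0
```

Request:
{"op": "servo_tool", "data": {"series": "-1 0.006 0 0 0 0 0;-1 0.012 0 0 0 0 0;-1 0.018 0 0 0 0 0;-1 0.024 0 0 0 0 0;-1 0.03 0 0 0 0 0;-1 0.036 0 0 0 0 0;-1 0.042 0 0 0 0 0;-1 0.048 0 0 0 0 0;-1 0.054 0 0 0 0 0;-1 0.054 0 0 0 0 0"}}

```text
time_s: 15.23
eef_pos: [0.6045, 0.1429, 0.0666]
eef_rot: [-0.0, 0.665, 0.747, 0.0]
wrist_force: [-1.0, 0.6, -0.7]
opening: 0.998
grasp_force: 0.0
```

```bash
python3 -c "
from meas import *
c=snap('top','top8.png');run(c)
a=cv2.imread('pics/top8.png')[90:250,85:300]; cv2.imwrite('pics/crop8.png',cv2.resize(a,None,fx=3.7,fy=3.7,interpolation=cv2.INTER_CUBIC))"; python3 go.py 600 180 66 6.63
```

```text
tote rim (array([585. , 355.5]), array([204.6,  77.1]), 0.56, 437)
tray 67 (array([616.7,  70. ]), array([ 97.6, 186.1]), 89.42, 2315)
head (array([618.9,  42.1]), array([163.1,  20. ]), 6.73, 664)
pack (array([600.2, 206. ]), array([84.7, 49.4]), 88.75, 593)
pos [604.4 142.5  66.4] yaw 6.66 q [ 0.04  0.5   1.6   0.    1.03 -0.08] F [-0.5  0.6 -0.2] t 15.2833
row [0.0378 0.     0.0004] [-0.04 -0.04  0.03]
```

View pics/crop8.png

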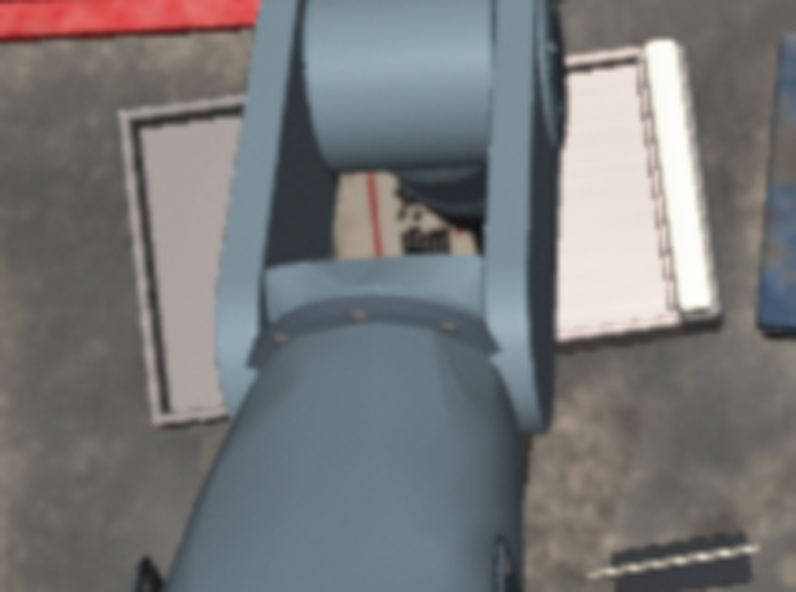

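The arm hides most of it, but the pack's print at (420,210) has moved left with the fingers. Next is a moderately quick push over the lip.

Request:
{"op": "servo_tool", "data": {"series": "-1 0.008 0 0 0 0 0;-1 0.018 0 0 0 0 0;-1 0.03 0 0 0 0 0;-1 0.046 0 0 0 0 0;-1 0.063 0 0 0 0 0;-1 0.08 0 0 0 0 0;-1 0.097 0 0 0 0 0;-1 0.097 0 0 0 0 0;-1 0.097 0 0 0 0 0;-1 0.097 0 0 0 0 0"}}

```text
time_s: 16.12
eef_pos: [0.5934, 0.238, 0.0665]
eef_rot: [-0.0, 0.665, 0.747, -0.0]
wrist_force: [-0.3, 0.2, -0.2]
opening: 1.001
grasp_force: 0.0
```

```bash
python3 -c "
from h import *
snap('scene','scene3.png')
a=cv2.imread('pics/scene3.png')[160:310,110:310]; cv2.imwrite('pics/crop9.png',cv2.resize(a,None,fx=4,fy=4,interpolation=cv2.INTER_CUBIC))"; python3 go.py 600 180 66 6.63
```

```text
pos [593.6 237.5  66.5] yaw 6.62 q [ 0.2   0.54  1.55 -0.    1.05  0.08] F [-0.5 -0.6  0. ] t 16.1667
row [-0.0579 -0.0002  0.0006] [-0.02  0.01 -0.01]
```

View pics/crop9.png

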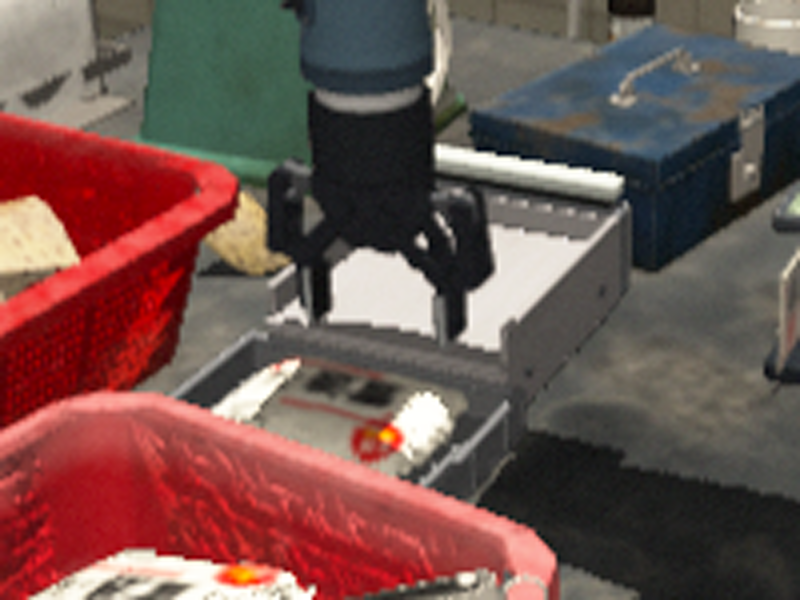

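The pack lies in the tote at about (350,415), and the fingers stand clear at the lip. I retreat and check by numbers.

Request:
{"op": "servo_tool", "data": {"series": "-1 0 0 -0.04 0 0 0;-1 0 0 -0.08 0 0 0;-1 0 0 -0.12 0 0 0;-1 0 0 -0.15 0 0 0;-1 -0.04 -0.02 -0.15 0 0 0;-1 -0.08 -0.05 -0.15 0 0 0;-1 -0.12 -0.08 -0.15 0 0 0;-1 -0.16 -0.11 -0.15 0 0 0;-1 -0.2 -0.14 -0.15 0 0 0;-1 -0.24 -0.17 -0.15 0 0 0;-1 -0.28 -0.19 -0.15 0 0 0;-1 -0.28 -0.19 -0.15 0 0 0"}}

```text
time_s: 17.17
eef_pos: [0.4381, -0.059, 0.2169]
eef_rot: [0.0, 0.665, 0.747, 0.0]
wrist_force: [0.6, -1.2, -0.1]
opening: 0.999
grasp_force: 0.0
```

```bash
python3 -c "
from meas import *
c=snap('top','top9.png');P=cloud(c)*1000;Z=np.where(c['z_map']>.1,P[...,2],0)
sx=P[...,:2]@[.1155,-.9933];sy=P[...,:2]@[.9933,.1155]
m=(sx>-306)&(sx<-180)&(sy>530)&(sy<712)
p=m&(Z>20); print('pack zmax',np.percentile(Z[p],[5,50,95,100]).round(1),'sx',np.percentile(sx[p],[1,99]).round(1),'sy',np.percentile(sy[p],[1,99]).round(1))
A=np.c_[sx[p],sy[p],np.ones(p.sum())]; print('slope deg',np.degrees(np.linalg.lstsq(A,Z[p],rcond=None)[0][:2]).round(1))
d=dict(np.load('pics/top0.npz')); D=np.abs(c['img'].astype(int)-d['img']).sum(-1)
for n,(a,b,e,f) in dict(calc=(340,380,190,250),tape=(412,465,175,225),card=(240,295,230,256)).items(): print(n,(D[e:f,a:b]>60).mean().round(3))
"; python3 tf.py top9.npz; python3 go.py 600 180 66 6.63
```

```text
pack zmax [26.4 33.7 38.3 42.3] sx [-267.5 -180.9] sy [556.5 688.7]
slope deg [-0.2  0.8]
calc 0.581
tape 0.0
card 0.813
left (want s_x -315.1) s_x -315.1 s_y 624.8 ang 6.65 78
far (want s_y 720.2) s_x -237.4 s_y 721.5 ang -83.38 52
near (want 520.2) s_x -257.6 s_y 520.2 ang -83.52 50
pos [436.  -65.2 216.7] yaw 6.31 q [-0.42 -0.09  1.97 -0.    1.26 -0.52] F [ 1.3 -3.7 -0.7] t 17.2167
row [0.2263 0.1903 0.1494] [-0.13  0.22 -0.32]
```

Request:
{"op": "servo_tool", "data": {"series": "-1 0 0 0 0 0 0;-1 0 0 0 0 0 0;-1 0 0 0 0 0 0"}}

```text
time_s: 17.47
eef_pos: [0.4399, -0.0569, 0.2168]
eef_rot: [0.0, 0.665, 0.747, 0.0]
wrist_force: [-0.3, -0.2, 0.2]
opening: 0.996
grasp_force: 0.0
```

```bash
python3 -c "
from bench import ctrl
print(ctrl.hand_in())"
```

```text
the job is handed in; nothing more can be done
None
```

I handed the job in at 17.5 s: the last camera check had the tote square against the panel and centred to about 1 mm, with the pack flat on its floor; the arm hid the calculator and price card from that check, though it passed well above them.

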